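# Spin-check a V-belt pulley on the run-out stand and stop it at its zero mark

## Robot

A 7-joint arm with a two-finger parallel gripper is mounted at the origin on the work surface. World frame = base frame: x ahead of the robot, y to its left, z up, the work surface at z = 0. Lengths are in m, angles in rad, forces in N, time in s.
With the tool pointing down it reaches from about 0.4 to 0.85 m from the base axis. Payload 4.4 kg.
Tool frame: the origin (TCP) lies at the very end of the fingers, on their centre line; the grasp point (between the pads) lies 19 mm behind it (bot.hold_point_z is the distance from the TCP to the grasp point, in m); z points along the fingers, y is the direction in which the jaws open and shut (so a half turn about z gives the same grasp; the last joint's range is limited). The gripper opens to 94 mm and grips with 3 to 60 N. Pads are 16 mm wide; open, the fingers measure 119 mm over their backs; the gripper's body (75 mm by 177 mm) begins 78 mm behind the grasp point.
Start: joints at [-1.321, 0.628, 0.038, 1.517, -0.027, 0.996, -0.02], TCP at [0.202, 0.618, 0.205] pointing down, gripper open.
Joint ranges: [-3.06, 3.06], [-0.37, 2.12], [-1.25, 1.32], [0.18, 2.47], [-1.1, 4.24], [0.23, 1.98], [-2.94, 2.94]. Speed limits (rad/s): [2.57, 2.57, 3.14, 3.14, 3.14, 3.14, 3.14].

## Interface

Orientations are given as a unit quaternion [w, x, y, z].
In Python, from station import bot, grab_frame, get_calibration gives the robot as it stands.
- The arm moves only by the tool play_rows, never from a script. Its argument "targets" is a list that holds one entry, the list of rows, each a list of 7 numbers: the opening, from 0 (shut) to 1 (fully open), then the shift along the tool's x, y, z in cm, then the turn, a rotation vector about the tool's x, y, z in rad. A call has 1 to 20 rows; each row shifts and turns the commanded pose from where the row before left it, along the tool's axes as they then stand; what a row does not reach is not made up. A row lasts 1/12 s, in which the tool goes at most 41.7 mm and 7.16 degrees, less where a joint would pass 70% of its speed; a pose out of reach is approached as far as the arm can. A call with a gripper value outside its range is refused whole. The fingers move at their own pace and stop on an object; "grip_force" is the grip in N (left out, the last holds). Time passes only in rows, so rows that do not move let the fingers close. It gives the time, the measured TCP pose, the force and the opening at its end, in the units of the state.
- bot.get_state(): the state, without advancing time (a new reading comes with each control period).
- grab_frame(name): name is "side" or "top" or "wrist"; returns (picture, depth): 420x560x3 uint8, red, green, blue; 420x560 float32, m along the optical axis (not along the pixel's ray), 0 where there is no reading.
- get_calibration(name): a dict with "K" (3x3 intrinsics, pixels), "eye" and "orientation" of the camera in the world. Camera axes: x right, y up, looking along -z (the intrinsics and any distortion apply to the point x, -y, -z); pixel columns grow to the right and rows downward; lengths in m; the calibration is good to about 2 mm. A picture is of the moment at which its call begins: read the wrist's pose just before it. get_calibration takes no time and is no camera call; for the wrist camera it gives the pose at the moment of the call.
- bot.hand_in(): hands the job in, once; it reports no verdict.
The state is a dict: "clock": time; "joint_positions": joint angles; "joint_velocities": joint speeds; "joint_torque": joint torques, N m; "position": TCP position; "orientation": TCP orientation; "contact_force": force on the tool from outside, world axes, zero at the start; "wrist_torque": the same for the moment, N m; "finger_gap": finger opening in m.
Only numpy, scipy, OpenCV 4.12 (cv2) and the standard library are available. Lean on these libraries where they do the work, as an engineer would, in place of code of your own. Each camera call takes 0.05 s, during which the arm holds its last target. There are 200 camera calls.

## Task

Check that the belt pulley on the run-out stand runs free: flick it spinning with a fingertip and let it run on by itself, untouched, for at least two seconds. While it is still turning, brake it with a fingertip, and leave it standing still with the black pen mark on its rim right in front of the dial gauge's stylus, ready for the first reading. Do not touch the gauge, and leave the loose things on the bench where they lie.

Things in the scene. Friction and masses are not known exactly. Their poses are not given: they have to be found in the camera images.
- pulley: aluminium V-belt pulley lying flat on the stand's upright spindle, turning freely either way without limit. 250 mm outside diameter, 36 mm thick; origin on the spindle axis at its underside, 85 mm above the bench; z up, x towards the pen mark. Its rim is a ring from radius 105 to 125 mm with a flat top 121 mm above the bench
- hub (a point): on the spindle axis, level with the rim's top (121 mm above the bench). Hub of 29 mm radius, flush with the rim's top; a nut and stud on it rise 26 mm higher. The pulley weighs about 1.7 kg, inertia about 0.017 kg m2 (a fifth more or less), balanced. Bearing drag slows it by about 0.3 rad/s, plus a tenth of its speed, each second; it stays where it is stopped
- arm (a point): middle of the upper face of one of four equal straight arms from hub to rim: 67 mm from the axis, 112 mm above the bench (9 mm below the rim's top), at +45 degrees from the pulley's x axis; the others follow every 90 degrees. Each is 22 mm wide and 18 mm high. Between them are open windows from radius 29 to 105 mm, empty down to the stand; the mark is level with the middle of one
- mark (a point): the zero mark: outer end, at the rim's top edge (radius 125 mm, 121 mm above the bench), of the only black felt-pen stroke, 7 mm wide, drawn radially across the flat top of the rim; it turns with the pulley. A fingertip pressed on the rim's top grips it by friction (coefficient about 0.6): it can brake the pulley or drag it round
- stylus (a point): tip of the dial gauge's stylus, a 6 mm ball on a thin horizontal plunger pointing at the spindle; it stands 3 mm off the rim (128 mm from the spindle axis), 114 mm above the bench, and does not move in the run
- gauge: dial gauge on a column, fixed to the stand; not to be touched. Dark round dial 58 mm across, 20 mm high, white face up, its centre 205 mm from the spindle axis in line with the stylus, 114 mm above the bench; the column (18 mm thick, up to 160 mm above the bench) stands 48 mm from the dial's centre, to the stand's +y. Origin and axes as stand
- stand: fixed run-out stand. Origin on the spindle axis at bench level, z up, x towards the gauge. Steel base plate 25 mm thick, from 120 mm behind the axis to 250 mm in front of it and 100 mm to each side; under the pulley a grey bearing housing round the axis, radius 52 mm at its foot and 36 mm above, up to 74 mm above the bench
- spanner: loose steel spanner 180 mm long, 8 mm high, lying flat on the bench beside the base plate; origin at its middle, underside; a bystander
- bearing: loose steel bearing ring, 62 mm outside, 30 mm bore, 16 mm high; origin at the centre of its underside; a bystander
- oil: small white oil bottle with a black cap, 44 mm diameter, 85 mm high, standing; origin at the centre of its underside; a bystander
- bush: loose dark steel taper bush, a thick ring 68 mm across the top, 40 mm bore, 32 mm high; origin at the centre of its underside; a bystander

How it is judged:
By the outcome, as a careful person would: the job done as asked, in the order asked, and still so for the second after the job is handed in, with the robot touching nothing.
It also fails if it takes over 51 s, if anything falls off the work surface, if the arm or the gripper's body presses on something with over 40 N, if the wrist force passes 120 N, or if a joint passes its speed limit or range.

## Working session

There is one attempt and no reset: what is moved stays moved. The work goes in short steps, Python scripts to look and compute and a tool call to move; the robot and the scene stay as the last step left them, time stands still between calls to the robot, and variables do not carry over. Pictures are saved under pics/ and viewed, about 8 in all and at most 12, crops included, and the job is handed in when it is done.

Besides the shell and the picture viewer there is one more tool, called after "Emit:" as name(argument=value, ...) on one line, values as JSON. play_rows: Moves the arm, as the interface text tells. Its arguments: {"type":"object","properties":{"targets":{"type":"array"},"grip_force":{"type":"number"}},"required":["targets"]}

```bash
mkdir -p pics; ls; python3 - <<'E'
from station import bot, grab_frame, get_calibration
import cv2, numpy as np
s=bot.get_state(); print({k:np.round(v,3).tolist() for k,v in s.items()})
for n in("top","side"):
    p,d=grab_frame(n); cv2.imwrite(f"pics/{n}0.png",cv2.resize(p[:,:,::-1],(800,600),interpolation=cv2.INTER_CUBIC)); np.save(f"{n}0.npy",d)
    c=get_calibration(n); print(n,c)
E
```

```text
pics
{'clock': 0.0, 'joint_positions': [-1.321, 0.629, 0.038, 1.518, -0.027, 0.996, -0.02], 'joint_velocities': [0.001, -0.001, -0.0, -0.002, 0.001, 0.0, 0.0], 'joint_torque': [-0.0, -54.973, 1.144, -18.663, -0.052, 0.024, 0.0], 'position': [0.202, 0.617, 0.205], 'orientation': [-0.0, 0.157, 0.988, -0.001], 'contact_force': [0.338, -0.393, -0.393], 'wrist_torque': [-0.014, 0.028, 0.002], 'finger_gap': 0.094}
top {'K': array([[395.33502879,   0.        , 270.70467483],
       [  0.        , 395.33502879, 204.18897323],
       [  0.        ,   0.        ,   1.        ]]), 'eye': array([0.48109955, 0.0520553 , 0.99977683]), 'orientation': array([-0.69775657, -0.05005041,  0.06129097,  0.71195094])}
side {'K': array([[531.95022819,   0.        , 288.82422751],
       [  0.        , 531.95022819, 209.76835556],
       [  0.        ,   0.        ,   1.        ]]), 'eye': array([ 0.89556408, -0.69689925,  0.77739291]), 'orientation': array([0.89491169, 0.4059978 , 0.08030759, 0.16688181])}
```

View pics/top0.png

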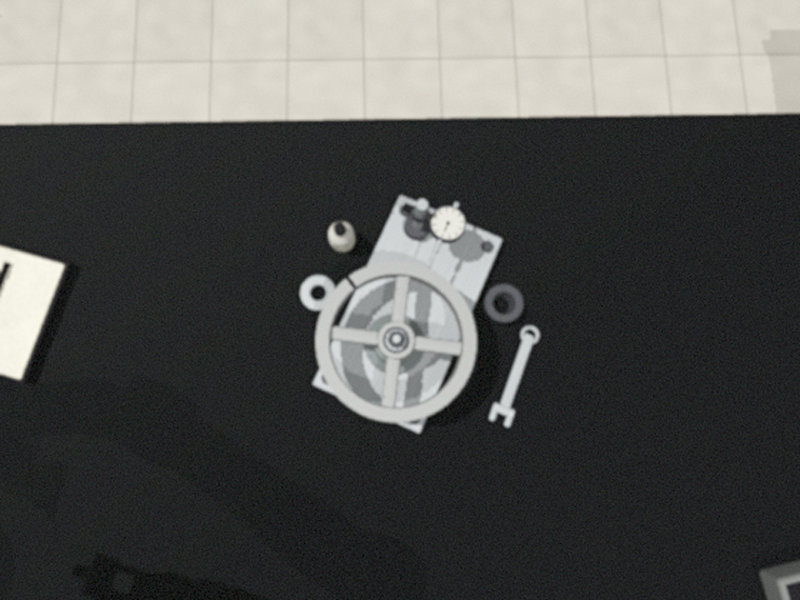

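View pics/side0.png

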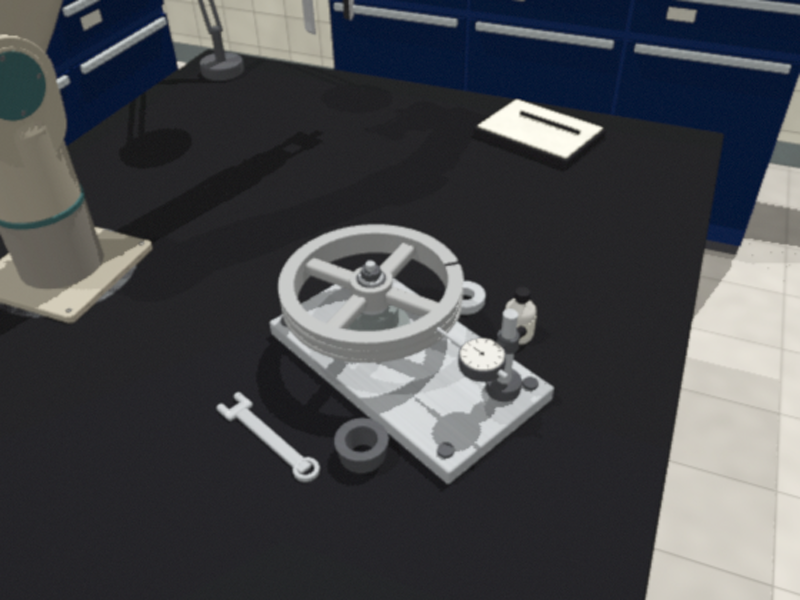

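The top view shows the pulley centred at about (396,340), with the mark at (350,281), the gauge dial at (448,223) and the spanner, bush, bearing and oil bottle around the stand. The side view confirms this layout.

```bash
cat > h.py <<'E'
from station import bot, grab_frame, get_calibration
import cv2, numpy as np
from scipy.spatial.transform import Rotation as R
from scipy.optimize import least_squares
def cam(n):
    c=get_calibration(n); w,x,y,z=c["orientation"]
    return np.array(c["K"]),np.array(c["eye"]),R.from_quat([x,y,z,w]).as_matrix()
def p2w(n,u,v,z):
    K,e,M=cam(n); r=M@np.array([(u-K[0,2])/K[0,0],-(v-K[1,2])/K[1,1],-1.]); return (e+r*(z-e[2])/r[2])
def w2p(n,P):
    K,e,M=cam(n); q=(np.atleast_2d(P)-e)@M; return np.c_[K[0,2]+K[0,0]*q[:,0]/-q[:,2],K[1,2]+K[1,1]*q[:,1]/q[:,2]]
def scan(n,img,c,rs=np.linspace(.109,.121,7),z=.121):
    a=np.radians(np.arange(0,360,.5)); g=cv2.cvtColor(img,cv2.COLOR_RGB2GRAY).astype(np.float32)
    P=np.stack([np.c_[c[0]+r*np.cos(a),c[1]+r*np.sin(a),0*a+z] for r in rs])
    q=w2p(n,P.reshape(-1,3)).astype(np.float32).reshape(len(rs),-1,2)
    return np.degrees(a),cv2.remap(g,q[...,0].copy(),q[...,1].copy(),cv2.INTER_LINEAR).mean(0)
def markang(n,img,c):
    a,s=scan(n,img,c); i=np.argmin(s); d=(a-a[i]+180)%360-180; w=np.clip(np.median(s)-s,0,None)*(abs(d)<5)
    return (a[i]+(d*w).sum()/w.sum())%360, np.median(s)-s[i]
E
python3 - <<'E'
from h import *
k=.7
img=cv2.imread("pics/top0.png"); 
for n,u,v,z in [("hub",396,340,.121),("nut",397,339,.147),("mark",347,276,.121),("dial",448,223,.124),("oil",341,228,.085),("bush",504,302,.032),("spanA",530,334,.008),("spanB",502,413,.008),("bear",317,292,.016)]:
    print(n,p2w("top",u*k,v*k,z).round(4))
c=p2w("top",396*k,340*k,.121)[:2]
p,d=grab_frame("top"); g=cv2.cvtColor(p,cv2.COLOR_RGB2GRAY).astype(np.float32)
# outer rim edge from height map (refine centre)
K,e,M=cam("top"); v,u=np.mgrid[:420,:560]; 
X=np.stack([(u-K[0,2])/K[0,0]*d,-(v-K[1,2])/K[1,1]*d,-d],-1)@M.T+e
m=(abs(X[...,2]-.121)<.006)&(np.hypot(X[...,0]-c[0],X[...,1]-c[1])<.14)
rr=np.hypot(*(X[m][:,:2]-c).T); Q=X[m][:,:2][rr>.09]; print("z med",np.median(X[m][:,2]),len(Q))
con=max(cv2.findContours(m.astype(np.uint8),cv2.RETR_EXTERNAL,cv2.CHAIN_APPROX_NONE)[0],key=len)[:,0]
W=np.array([p2w("top",a,b,.121)[:2] for a,b in con])
f=least_squares(lambda t:np.hypot(W[:,0]-t[0],W[:,1]-t[1])-t[2],[*c,.125],loss="soft_l1",f_scale=.002).x; print("circle",f)
print("mark",markang("top",p,f[:2]))
dl=p2w("top",448*k,223*k,.124)[:2]-f[:2]; print("gauge",np.hypot(*dl),np.degrees(np.arctan2(dl[1],dl[0])))
x0,y0=(np.array([290,180])*k).astype(int); cv2.imwrite("pics/crop.png",cv2.resize(p[y0:y0+180,x0:x0+180,::-1],None,fx=3.3,fy=3.3,interpolation=cv2.INTER_CUBIC)); print(x0,y0)
ps,_=grab_frame("side"); print("side mark",markang("side",ps,f[:2]))
E
```

```text
hub [0.5443 0.0237 0.121 ]
nut [0.5439 0.023  0.147 ]
mark [0.647  0.0988 0.121 ]
dial [ 0.7298 -0.0641  0.124 ]
oil [0.7354 0.1099 0.085 ]
bush [ 0.6128 -0.1682  0.032 ]
spanA [ 0.5582 -0.2165  0.008 ]
spanB [ 0.423  -0.1597  0.008 ]
bear [0.6391 0.1575 0.016 ]
z med 0.11950474603325822 2977
circle [0.5447351  0.02495185 0.12367182]
mark (np.float64(36.42236940543108), np.float32(112.39663))
gauge 0.2053932427123383 -25.679105507854707
203 125
side mark (np.float64(35.77380954856452), np.float32(107.72007))
```

View pics/crop.png

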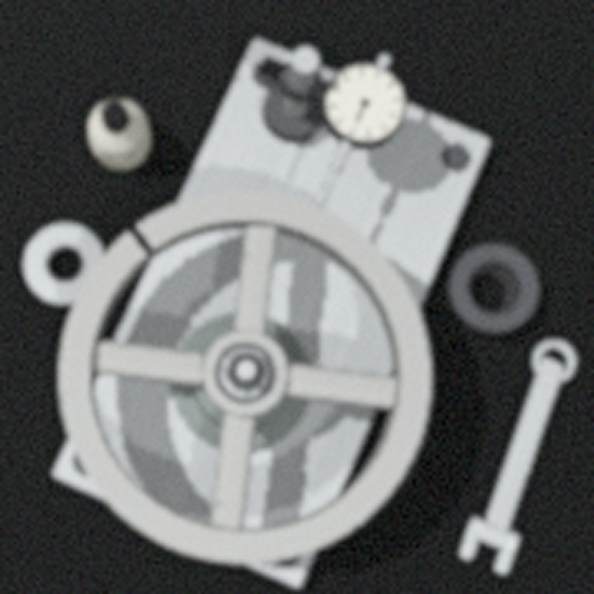

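Emit:
play_rows(targets=[[[0,0,0,0,0,0,-0.105],[0,0,0,0,0,0,-0.105],[0,0,0,0,0,0,-0.105],[0,-1.0,-2.0,0,0,0,0],[0,-1.7,-3.3,0.2,0,0,0],[0,-1.7,-3.3,0.2,0,0,0],[0,-1.7,-3.3,0.2,0,0,0],[0,-1.7,-3.3,0.2,0,0,0],[0,-1.7,-3.3,0.2,0,0,0],[0,-1.7,-3.3,0.2,0,0,0],[0,-1.7,-3.3,0.2,0,0,0],[0,-1.7,-3.3,0.2,0,0,0],[0,-1.7,-3.3,0.2,0,0,0],[0,-1.7,-3.3,0.2,0,0,0],[0,-1.7,-3.3,0.2,0,0,0],[0,-1.7,-3.3,0.2,0,0,0],[0,-1.7,-3.3,0.2,0,0,0],[0,-1.7,-3.3,0.2,0,0,0],[0,-1.7,-3.3,0.2,0,0,0],[0,0,0,0,0,0,0]]])

```text
clock: 1.87
position: [0.4696, 0.0945, 0.1753]
orientation: [0.001, 0.006, 1.0, -0.002]
contact_force: [-0.8, 0.5, -0.4]
finger_gap: 0.0005
```

Emit:
play_rows(targets=[[[0,-0.9,-2.0,0,0,0,0],[0,0,0,2.0,0,0,0],[0,0,0,2.0,0,0,0],[0,0,0,2.0,0,0,0],[0,0,0,1.6,0,0,0],[0,0,0,0,0,0,0],[0,0,0,0,0,0,0]]])

```text
clock: 2.45
position: [0.4764, 0.0814, 0.0986]
orientation: [0.0, 0.001, 1.0, -0.001]
contact_force: [2.9, -3.1, -3.6]
finger_gap: 0.0006
```

```bash
python3 - <<'E'
from h import *
s=bot.get_state(); print(s["clock"],s["position"],s["contact_force"])
c=(.5445,.0243)
for n in("side","top"):
    p,_=grab_frame(n); print(markang(n,p,c))
    q=w2p(n,[[c[0],c[1],.114]])[0]
    if n=="side": cv2.imwrite("pics/s1.png",cv2.resize(p[150:300,180:400,::-1],None,fx=3.6,fy=3.6,interpolation=cv2.INTER_CUBIC))
for a in(-24,-25,-26,-27): print(a,w2p("side",[[c[0]+.128*np.cos(np.radians(a)),c[1]+.128*np.sin(np.radians(a)),.114],[c[0]+.165*np.cos(np.radians(a)),c[1]+.165*np.sin(np.radians(a)),.114]]).round(1).tolist())
f=lambda x,y:p2w("top",203+x/3.3,125+y/3.3,.025)[:2]
for a,b in(((52,475),(256,38)),((300,592),(491,137))):
    d=f(*b)-f(*a); print("edge",np.degrees(np.arctan2(d[1],d[0])))
d=f(256,38)-f(491,137); print("end",np.degrees(np.arctan2(d[1],d[0]))-90)
E
```

```text
2.45 [0.47638889 0.08138081 0.09857663] [ 2.88287672 -3.13072173 -3.59331628]
(np.float64(35.55829012478207), np.float32(87.146965))
(np.float64(35.97866383755575), np.float32(94.42341))
-24 [[305.8, 228.4], [320.7, 238.4]]
-25 [[304.9, 229.0], [319.6, 239.2]]
-26 [[304.0, 229.5], [318.4, 239.9]]
-27 [[303.1, 230.1], [317.3, 240.7]]
edge -25.522848822835964
edge -25.023734365592727
end -24.690060120778952
```

View pics/s1.png

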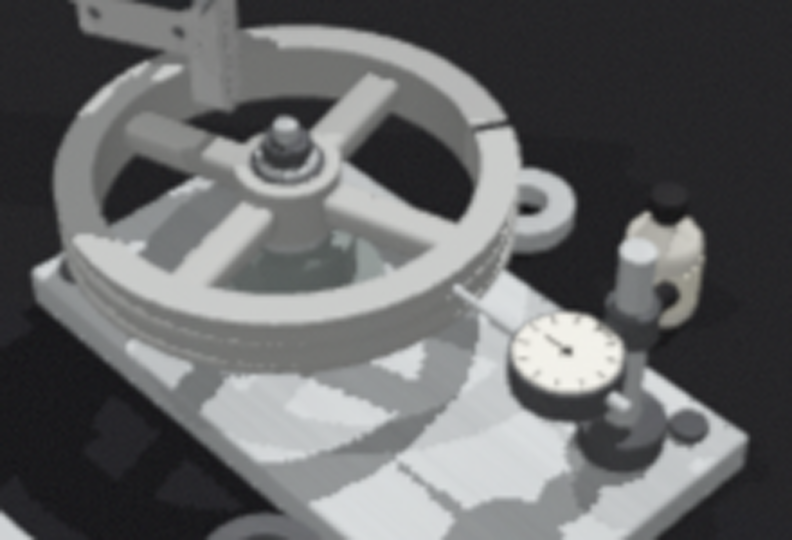

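Emit:
play_rows(targets=[[[0,0,-0.5,0,0,0,0],[0,0,-0.7,0,0,0,0],[0,0,-1.0,0,0,0,0],[0,0,-1.3,0,0,0,0],[0,0,-1.6,0,0,0,0],[0,0,-1.9,0,0,0,0],[0,0,-2.0,0,0,0,0],[0,0,-1.2,-4.0,0,0,0],[0,0,-0.5,-2.0,0,0,0],[0,2.4,2.4,0,0,0,0],[0,2.3,2.3,0,0,0,0]]])

```text
clock: 3.47
position: [0.4292, 0.0211, 0.1607]
orientation: [0.002, 0.003, 1.0, 0.0]
contact_force: [-0.1, 1.1, -0.2]
finger_gap: 0.0005
```

```bash
cat > trk.py <<'E'
from h import *
import sys
c=(.5445,.0243)
for i in range(int(sys.argv[1])):
    for n in("top","side"):
        t=bot.get_state()["clock"]; p,_=grab_frame(n); print(n,round(t,3),[round(float(x),1) for x in markang(n,p,c)])
s=bot.get_state(); print(s["clock"],s["position"].round(4),s["contact_force"].round(1))
E
python3 trk.py 3
```

```text
top 3.467 [146.2, 103.2]
side 3.517 [170.4, 72.5]
top 3.567 [221.7, 87.3]
side 3.617 [189.4, 102.2]
top 3.667 [224.7, 83.4]
side 3.717 [209.6, 64.1]
3.7667 [0.429  0.0219 0.1595] [-0.  -0.3  0.2]
```

Emit:
play_rows(targets=[[[0,0,0,1.0,0,0,0],[0,0,0,1.0,0,0,0],[0,0,0,0.8,0,0,0],[0,0,0,0,0,0,0],[0,0,0,0,0,0,0],[0,0,0,0,0,0,0],[0,0,0,0,0,0,0],[0,0,0,0,0,0,0],[0,0,0,0,0,0,0],[0,0,0,0,0,0,0],[0,0,0,0,0,0,0],[0,0,0,0,0,0,0],[0,0,0,0,0,0,0],[0,0,0,0,0,0,0],[0,0,0,0,0,0,0],[0,0,0,0,0,0,0],[0,0,0,0,0,0,0],[0,0,0,0,0,0,0],[0,0,0,0,0,0,0],[0,0,0,0,0,0,0]]])

```text
clock: 5.43
position: [0.4283, 0.0227, 0.1314]
orientation: [-0.0, 0.0, 1.0, 0.0]
contact_force: [-0.2, -0.1, -0.8]
finger_gap: 0.0004
```

Emit:
play_rows(targets=[[[0,0,0,0,0,0,0],[0,0,0,0,0,0,0],[0,0,0,0,0,0,0],[0,0,0,0,0,0,0],[0,0,0,0,0,0,0],[0,0,0,0,0,0,0],[0,0,0,0,0,0,0],[0,0,0,0,0,0,0],[0,0,0,0,0,0,0],[0,0,0,0,0,0,0],[0,0,0,0,0,0,0],[0,0,0,0,0,0,0],[0,0,0,0,0,0,0],[0,0,0,0,0,0,0]]])

```text
clock: 6.6
position: [0.4283, 0.0227, 0.1314]
orientation: [-0.0, 0.0, 1.0, 0.0]
contact_force: [0.5, -0.1, 0.4]
finger_gap: 0.0006
```

```bash
python3 trk.py 3
```

```text
top 6.6 [142.3, 83.4]
side 6.65 [282.1, 107.7]
top 6.7 [142.4, 83.6]
side 6.75 [292.4, 118.3]
top 6.8 [297.0, 83.3]
side 6.85 [302.4, 113.3]
6.9 [0.4284 0.0227 0.1314] [-0.8 -0.3  0.5]
```

Emit:
play_rows(targets=[[[0,0,0,0.4,0,0,0],[0,0,0,0.6,0,0,0],[0,0,0,0.3,0,0,0],[0,0,0,0,0,0,0],[0,0,0,0,0,0,0],[0,0,0,0,0,0,0]]])

```text
clock: 7.4
position: [0.4289, 0.0229, 0.1209]
orientation: [0.001, 0.0, 1.0, 0.0]
contact_force: [-7.7, 0.3, 41.0]
finger_gap: 0.0007
```

```bash
python3 trk.py 2
```

```text
top 7.4 [324.1, 96.5]
side 7.45 [324.1, 119.8]
top 7.5 [324.1, 97.3]
side 7.55 [324.1, 119.2]
7.6 [0.4289 0.0228 0.1209] [-6.5 -0.6 41.1]
```

Emit:
play_rows(targets=[[[0,0,0,-0.15,0,0,0],[0,0,-0.2,0,0,0,0],[0,0,-0.35,0,0,0,0],[0,0,-0.4,0,0,0,0],[0,-0.05,-0.4,0,0,0,0],[0,-0.06,-0.4,0,0,0,0],[0,-0.06,-0.3,0,0,0,0],[0,-0.05,-0.1,0,0,0,0],[0,0,0,0,0,0,0],[0,0,0,0,0,0,0]]])

```text
clock: 8.43
position: [0.4318, 0.0012, 0.1211]
orientation: [0.001, 0.0, 1.0, 0.0]
contact_force: [-3.2, 0.3, 20.5]
finger_gap: -0.0
```

```bash
python3 trk.py 1; python3 - <<'E'
from h import *
p,_=grab_frame("side"); cv2.imwrite("pics/s2.png",cv2.resize(p[205:265,265:355,::-1],None,fx=8,fy=8,interpolation=cv2.INTER_CUBIC))
p,_=grab_frame("top"); cv2.imwrite("pics/t2.png",cv2.resize(p[140:260,255:355,::-1],None,fx=5,fy=5,interpolation=cv2.INTER_CUBIC))
E
```

```text
top 8.433 [155.4, 120.8]
side 8.483 [334.6, 111.8]
8.5333 [0.4317 0.0013 0.1211] [-3.7  0.4 21. ]
```

View pics/s2.png

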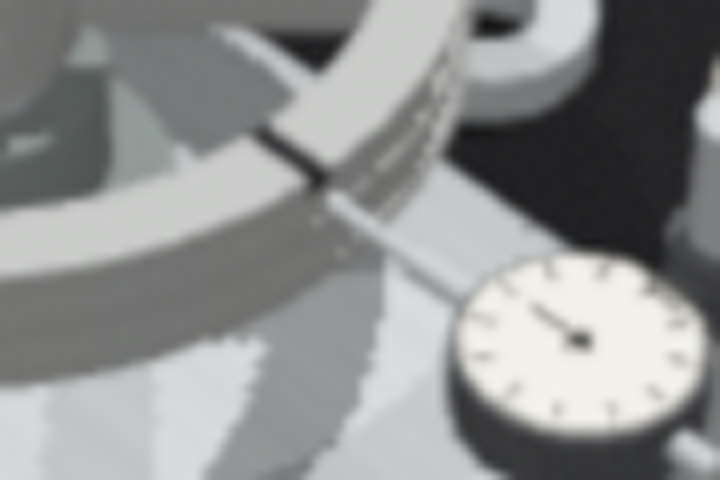

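View pics/t2.png

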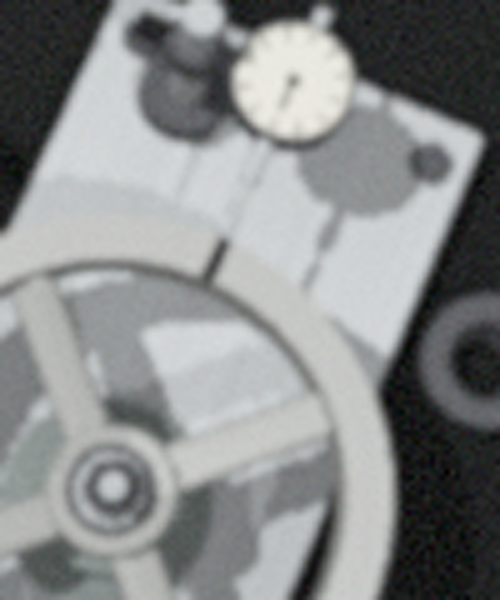

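The side crop shows the mark's outer end at (320,183) and the stylus starting at (330,198), nearly in line. The top crop has the mark at (225,242) and the dial centre at (293,80), which suggests an error within about 1°. I'll measure that with code.

```bash
python3 - <<'E'
from h import *
D=np.degrees
for n,box,hb in(("top",(290,140,330,172),None),("side",(315,230,360,265),None)):
    p,d=grab_frame(n); g=cv2.cvtColor(p,cv2.COLOR_RGB2GRAY)
    x0,y0,x1,y1=box
    sub=g[y0:y1,x0:x1]; m=(sub>222).astype(np.uint8)
    m=cv2.morphologyEx(m,cv2.MORPH_CLOSE,np.ones((5,5)))
    k,l,st,ce=cv2.connectedComponentsWithStats(m); i=1+np.argmax(st[1:,4])
    (ex,ey),ax,_=cv2.fitEllipse(max(cv2.findContours((l==i).astype(np.uint8),0,1)[0],key=len))
    print(n,"dial area",st[i,4],ce[i]+[x0,y0],ex+x0,ey+y0,ax)
    W=p2w(n,ex+x0,ey+y0,.124)[:2]
    # pulley axis in this camera: rim circle fit by bright/depth edges
    for c in((.5445,.0243),(.5447,.0250)):
        a,s=scan(n,p,c); sel=abs((a-335+180)%360-180)<25; ii=np.where(sel)[0]; j=ii[np.argmin(s[ii])]
        dd=(a-a[j]+180)%360-180; w=np.clip(np.median(s[ii])-s,0,None)*(abs(dd)<5)
        # plunger: bright line at z=.114 radii .14-.165 against base plate
        a2,s2=scan(n,p,c,np.linspace(.135,.165,9),.114); kk=np.where(abs((a2-335+180)%360-180)<6)[0]
        print(c,"mark",a[j]+(dd*w).sum()/w.sum(),"dial",D(np.arctan2(W[1]-c[1],W[0]-c[0]))+360,np.hypot(*(W-c)))
        print(a2[kk][::2].tolist(),s2[kk][::2].round().tolist())
E
```

```text
top dial area 291 [313.29553265 155.9862543 ] 313.2855529785156 155.97173690795898 (18.21771240234375, 18.693771362304688)
(0.5445, 0.0243) mark 334.5163649633126 dial 334.7300388172489 0.20530475126068312
[329.5, 330.5, 331.5, 332.50000000000006, 333.5, 334.5, 335.5, 336.5, 337.5, 338.5, 339.5, 340.5] [207.0, 207.0, 207.0, 204.0, 196.0, 195.0, 200.0, 202.0, 207.0, 210.0, 210.0, 209.0]
(0.5447, 0.025) mark 334.1576923675023 dial 334.52966845939216 0.20542396478829966
[329.5, 330.5, 331.5, 332.50000000000006, 333.5, 334.5, 335.5, 336.5, 337.5, 338.5, 339.5, 340.5] [207.0, 207.0, 207.0, 202.0, 195.0, 197.0, 200.0, 203.0, 208.0, 210.0, 210.0, 209.0]
side dial area 434 [336.7764977  247.61290323] 336.8124485015869 247.57850646972656 (18.74639129638672, 27.391403198242188)
(0.5445, 0.0243) mark 334.5341063850794 dial 334.6399699838919 0.2070311063667941
[329.5, 330.5, 331.5, 332.50000000000006, 333.5, 334.5, 335.5, 336.5, 337.5, 338.5, 339.5, 340.5] [138.0, 145.0, 150.0, 150.0, 148.0, 173.0, 197.0, 187.0, 176.0, 177.0, 177.0, 177.0]
(0.5447, 0.025) mark 334.17011724105515 dial 334.4413220905791 0.20715143793626348
[329.5, 330.5, 331.5, 332.50000000000006, 333.5, 334.5, 335.5, 336.5, 337.5, 338.5, 339.5, 340.5] [138.0, 146.0, 150.0, 150.0, 152.0, 184.0, 196.0, 182.0, 175.0, 177.0, 177.0, 177.0]
```

Emit:
play_rows(targets=[[[0,0,-0.04,0,0,0,0],[0,-0.01,-0.04,0,0,0,0],[0,0,0,0,0,0,0],[0,0,0,-0.1,0,0,0],[0,0,0,-0.4,0,0,0],[0,0,0,-2.0,0,0,0],[0,0,0,-3.5,0,0,0],[0,2.0,0,-3.0,0,0,0],[0,0,0,0,0,0,0],[0,0,0,0,0,0,0],[0,0,0,0,0,0,0]]])

```text
clock: 9.65
position: [0.4105, 0.0004, 0.2094]
orientation: [-0.0, 0.0, 1.0, -0.0]
contact_force: [0.4, 0.5, -0.8]
finger_gap: 0.0001
```

```bash
python3 - <<'E'
from h import *
c=(.5445,.0243)
for r in range(2):
  for n in("top","side"):
    p,d=grab_frame(n); a,s=scan(n,p,c); ii=np.where(abs((a-335+180)%360-180)<25)[0]; j=ii[np.argmin(s[ii])]
    dd=(a-a[j]+180)%360-180; w=np.clip(np.median(s[ii])-s,0,None)*(abs(dd)<5); print(n,a[j]+(dd*w).sum()/w.sum())
    if r: cv2.imwrite(f"pics/{n}3.png",cv2.resize(p[:,:,::-1],(800,600)))
s=bot.get_state(); print(s["clock"],s["position"],s["contact_force"])
E
```

```text
top 334.95956323383433
side 334.862991782753
top 334.94724873408546
side 334.8710905168221
9.85 [0.41025142 0.00044043 0.20877478] [ 0.44319556 -0.36943249  0.28550359]
```

View pics/side3.png

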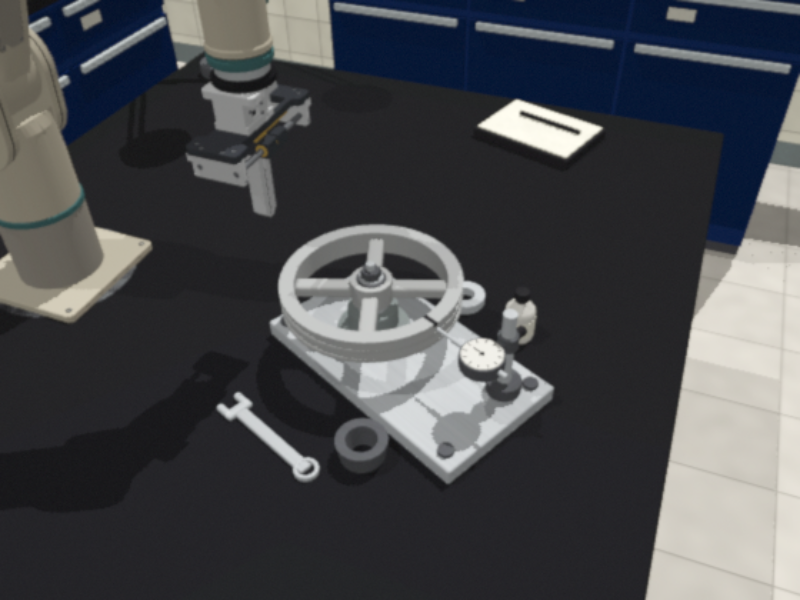

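The arm is clear of everything, the pulley is still with its mark at the stylus (about (432,322)), and the loose things are where they were.

```bash
python3 -c "
from station import bot
print(bot.hand_in())"
```

```text
the job is handed in; nothing more can be done
None
```

I flicked the pulley with a fingertip, let it run free, braked it and left it still with the pen mark in front of the gauge's stylus. The job is handed in.

- **Flick and free run:** I pushed one of the pulley's arms with the closed fingertip, then lifted clear. It ran untouched for about 3.7 s, slowing from about 3.4 to 1.8 rad/s.
- **Braking and alignment:** I pressed the fingertip on the rim's top while the pulley was still turning, and it stopped about 11° short of the stylus. I dragged it the rest of the way by friction and lifted off at about 9 s on the clock, well inside the 51 s limit. The highest reading I saw was 41 N, from the fingertip pressing on the rim; the force was not sampled during the moves themselves.
- **Last checks:** With the arm clear and no contact force, the mark stood at about 334.9° in both cameras, unchanged over two readings of each camera.
- **Where the checks disagreed:** The gauge's direction came out at 334.7° from the dial centre and about 335.4° from the plunger in the side view, so the mark is within about 0.5° (1 mm) of the stylus.
- **Gauge and loose things:** The arm stayed on the robot's side of the pulley, away from the gauge. The loose things look unmoved in the last picture.

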